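# Change over the press ink from behind the jars in the caddy

## Task

Clear the yellow and the blue ink jar out of the front of the caddy onto the green side tray, so that you can lift out the two sealed tins behind them. Feel by its weight which tin is full: stand the full one in the steel press dish and the empty one in the orange empties tray, and only when both tins are there put each jar back, centred, on the disc of its own colour in the caddy. Keep jars and tins upright, and let everything stand flat and released.

Things in the scene. Friction and masses are not known exactly. Their poses are not given: they have to be found in the camera images.
- caddy: Fixed wooden caddy, x axis to its rear, y left; origin on the table. Base 8 mm thick, x -68..92, y +-110 mm. Rear: two stalls at y = +-60 mm, 76 mm wide inside, side walls 8 mm thick, x 10..92, top 60 mm above table; rear lip at x 86..92, top 30 mm. Tins stand there at x about 36 mm: grip them along caddy x, once the jars in front (x -27) are gone. A 50 mm vial stays between the stalls.
- spot_yellow: Yellow disc, 68 mm across, 3 mm thick, fixed on the caddy's front step: the place of the yellow jar. Origin at the centre of its underside. It may be on the left or the right, in front of either stall.
- spot_blue: Blue disc, 68 mm across, 3 mm thick, fixed on the caddy's front step: the place of the blue jar. Origin at the centre of its underside.
- jar_yellow: Loose sealed round ink jar, yellow with a yellow lid (white dot), 56 mm diameter, 90 mm high, about 0.3 kg; starts on the yellow disc. Origin at the centre of its underside, z up. About 6 mm from the tin behind it; 60 mm free between the two jars, so it is gripped along the caddy's y axis.
- jar_blue: The same jar in blue; starts on the blue disc. Origin at the centre of its underside, z up.
- tin_white: Loose sealed round aluminium tin with a white lid, 56 mm diameter, 90 mm high, in a rear stall of the caddy. Origin at the centre of its underside, z up. One of the two tins is full (0.6 to 0.85 kg), the other empty (0.12 to 0.15 kg); which one changes from start to start and only the lift force tells.
- tin_black: The same tin with a black lid, in the other rear stall; full if the white one is empty, and the reverse. Origin at the centre of its underside, z up.
- side_tray: Fixed shallow green tray for parking the jars, outside 130 (its x) x 230 (its y) x 16 mm high, walls and floor 6 mm. Origin at the centre of its underside. Both jars fit side by side along its y axis, for instance at y = +50 and -50 mm. Its place and yaw vary.
- press_dish: Fixed round steel dish with a red bottom, where the press takes its full tin: inside about 86 mm across, floor 5 mm thick, rim 16 mm high. Origin at the centre of its underside. Its place varies.
- empties_tray: Fixed square orange tray for the empty tin, outside 112 x 112 mm, 24 mm high, walls and floor 6 mm. Origin at the centre of its underside. Its place and yaw vary.

How it is judged:
By the outcome, as a careful person would: the job done as asked, in the order asked, and still so for the second after the job is handed in, with the robot touching nothing.
It also fails if it takes over 134 s, if anything falls off the work surface, if the arm or the gripper's body presses on something with over 40 N, if the wrist force passes 120 N, or if a joint passes its speed limit or range.

## Robot

A 7-joint arm with a two-finger parallel gripper is mounted at the origin on the work surface. World frame = base frame: x ahead of the robot, y to its left, z up, the work surface at z = 0. Lengths are in m, angles in rad, forces in N, time in s.
With the tool pointing down it reaches from about 0.4 to 0.75 m from the base axis. Payload 19.5 kg.
Tool frame: the origin (TCP) lies on the centre line of the jaws, within the pads' length; the fingertips stand 19 mm ahead of it and the grasp point (between the pads) is the TCP; x points along the fingers, y is the direction in which the jaws open and shut, and the axes are right-handed (so a half turn about x gives the same grasp; the last joint's range is limited). The gripper opens to 85 mm and grips with 20 to 120 N. Pads are 22 mm wide; open, the fingers measure 114 mm over their backs; the gripper's body (76 mm by 85 mm) begins 54 mm behind the grasp point. The pads swing forward as they close: fully open they stand 13 mm farther back than shut.
Start: joints at [1.231, 0.707, -0.028, 1.485, 0.022, 0.951, -0.075], TCP at [0.169, -0.55, 0.25] pointing down, gripper open.
Joint ranges: [-2.71, 2.71], [-0.32, 2.16], [-1.57, 1.52], [0, 2.45], [-1.46, 4.6], [0, 2.02], [-2.83, 2.83]. Speed limits (rad/s): [1.89, 1.89, 2.57, 2.57, 3.01, 3.01, 3.01].

## Interface

Orientations are given as a 3x3 rotation matrix whose columns are the frame's x, y, z axes.
In Python, from rig import bot, capture, job, finder gives the robot as it stands.
- The arm moves only by the shell command python3 -m pendant 'ROWS' [FORCE]. ROWS is JSON, a list that holds one entry, the list of rows, each a list of 7 numbers: the turn, a rotation vector about the tool's x, y, z in rad, then the shift along the tool's x, y, z in m, then the finger opening in m, from 0 to 0.0854. In form: [[[rx, ry, rz, x, y, z, grip], ...]]. A call has 1 to 20 rows; each row is the pose to reach, as a shift and turn from the pose measured when the call began, along the tool's axes at that moment; what a row does not reach only later rows make up. A row lasts 1/12 s, in which the tool goes at most 41.7 mm and 7.16 degrees, less where a joint would pass 70% of its speed; a pose out of reach is approached as far as the arm can. A call with a gripper value outside its range is refused whole. The fingers move at their own pace and stop on an object; FORCE is the grip in N (left out, the last holds). Time passes only in rows, so rows that repeat a pose let the fingers close. It gives the time, the measured TCP pose, the force and the opening at its end, in the units of the state.
- bot.observe(): the state, without advancing time (a new reading comes with each control period).
- capture(name): name is "scene" or "top"; returns a dict with "img" (480x640x3 uint8, red, green, blue), "vfov" (degrees; the focal length in pixels is half the picture's height over the tangent of half this angle, whatever the lens; pixels are square), "cx", "cy" (the principal point, pixels), "pose" (4x4, takes a point from camera to world coordinates). Camera axes: x right, y up, looking along -z (the intrinsics and any distortion apply to the point x, -y, -z); pixel columns grow to the right and rows downward; lengths in m; the calibration is good to about 2 mm. A picture is of the moment at which its call begins. There is no depth.
- job.job_done(): hands the job in, once; it reports no verdict.
Trained networks look in a picture, given as the dict that the camera call returned (one of the last four; its "shot" number tells which), for a name from the list of things; names that differ only in an ending like _2 or _b are one class to them, and where a whole thing is asked for, a point or a joint stands for the part that bears it (a point fixed in the world has none). Each returns a list of dicts, best first, with "score" (0 to 1); they miss things now and then, are a little off and sometimes report something else, mostly with a low value. They report only what shows in the picture. A call takes as long as a camera call.
- finder.boxes_of(picture, label): "box" ([centre column, centre row, width, height] in pixels, round what is visible of it).
- finder.regions_of(picture, label): "pixels" (480x640 bool, what is visible of it) and "box" ([centre column, centre row, width, height] in pixels, round what is visible of it).
The state is a dict: "clock": time; "joint_pos": joint angles; "qvel": joint speeds; "effort": joint torques, N m; "tool_pos": TCP position; "eef_rot": TCP orientation; "ft_force": force on the tool from outside, world axes, zero at the start; "moment": the same for the moment, N m; "finger_gap": finger opening in m.
Only numpy, scipy, OpenCV 4.12 (cv2) and the standard library are available. Lean on these libraries where they do the work, as an engineer would, in place of code of your own. Each camera call takes 0.05 s, during which the arm holds its last target. There are 200 camera calls.

## Working session

There is one attempt and no reset: what is moved stays moved. The work goes in short steps, Python scripts to look and compute and a shell command to move; the robot and the scene stay as the last step left them, time stands still between calls to the robot, and variables do not carry over. Pictures are saved under pics/ and viewed, about 12 in all and at most 16, crops included, and the job is handed in when it is done.

```bash
mkdir -p pics; ls; python3 - <<'E'
from rig import bot,capture,finder
import cv2,numpy as np
s=bot.observe()
for k,v in s.items(): print(k,np.round(v,4).tolist())
for n in("scene","top"):
    c=capture(n); print(n,c["vfov"],c["cx"],c["cy"],np.round(c["pose"],4).tolist(),[k for k in c])
    cv2.imwrite(f"pics/{n}0.png",c["img"][:,:,::-1])
    for l in "caddy spot_yellow spot_blue jar_yellow jar_blue tin_white tin_black side_tray press_dish empties_tray".split():
        print(l,[(np.round(b["box"],1).tolist(),round(float(b["score"]),2)) for b in finder.boxes_of(c,l)[:2]])
E
```

```text
pics
clock 0.0
joint_pos [1.2313, 0.7071, -0.0276, 1.485, 0.022, 0.9509, -0.0755]
qvel [-0.0002, -0.0009, 0.0007, 0.0002, -0.0, 0.0003, 0.0013]
effort [0.0002, -88.3216, 1.2346, -23.6162, 0.0168, 0.0066, -0.0]
tool_pos [0.1686, -0.5495, 0.2498]
eef_rot [[-0.0004, 0.2934, -0.956], [0.0011, -0.956, -0.2934], [-1.0, -0.0011, 0.0]]
ft_force [0.3019, 0.3916, 0.1441]
moment [-0.0215, -0.0067, -0.0391]
finger_gap 0.0854
scene 48.93410699315548 319.98872549549566 241.49789122979917 [[0.5409, -0.6228, 0.5653, 1.1185], [0.8411, 0.4072, -0.356, -0.3331], [-0.0084, 0.668, 0.7441, 0.7551], [0.0, 0.0, 0.0, 1.0]] ['img', 'vfov', 'cx', 'cy', 'pose', 'shot']
caddy [([340.4, 292.5, 149.4, 99.7], 0.89)]
spot_yellow [([290.1, 288.1, 17.6, 15.8], 0.47)]
spot_blue [([318.1, 289.4, 31.4, 57.5], 0.48), ([339.6, 290.6, 151.3, 97.4], 0.29)]
jar_yellow [([296.1, 264.1, 30.9, 58.5], 0.64)]
jar_blue [([356.4, 234.3, 28.1, 56.2], 0.61)]
tin_white [([131.0, 318.1, 156.3, 114.9], 0.7), ([377.3, 255.2, 37.6, 60.5], 0.61)]
tin_black [([320.4, 288.1, 36.8, 57.5], 0.7), ([356.2, 232.9, 30.1, 52.7], 0.27)]
side_tray [([
[... 282 characters left out ...]
0322, -0.0098], [-0.0316, 0.0728, 0.9968, 0.9291], [0.0, 0.0, 0.0, 1.0]] ['img', 'vfov', 'cx', 'cy', 'pose', 'shot']
caddy [([330.4, 192.7, 128.3, 97.2], 0.72), ([366.8, 174.2, 37.6, 40.5], 0.37)]
spot_yellow [([364.5, 221.9, 38.2, 30.3], 0.57), ([368.8, 211.8, 34.1, 39.1], 0.21)]
spot_blue [([298.2, 221.8, 38.7, 29.9], 0.7)]
jar_yellow [([368.9, 212.0, 36.9, 42.2], 0.66)]
jar_blue [([294.5, 212.8, 35.7, 36.8], 0.89)]
tin_white [([294.5, 178.9, 30.2, 39.9], 0.83)]
tin_black []
side_tray [([520.0, 274.1, 136.3, 77.9], 0.79), ([293.7, 180.2, 27.4, 42.5], 0.65)]
press_dish [([347.2, 310.9, 54.6, 59.8], 0.62), ([520.0, 273.0, 135.1, 78.4], 0.21)]
empties_tray [([170.6, 260.6, 81.3, 76.0], 0.87)]
```

View pics/top0.png

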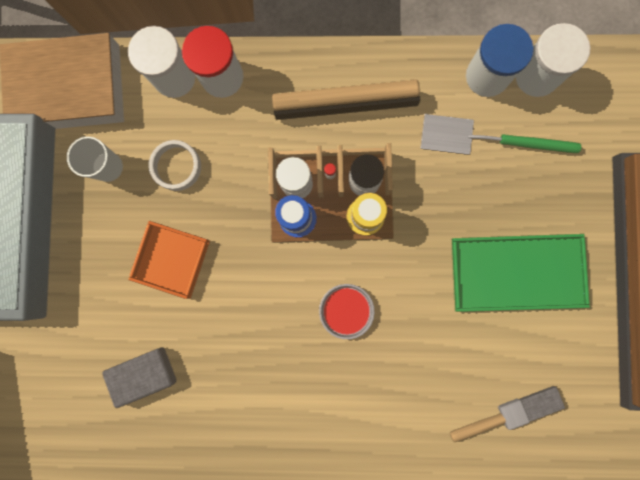

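View pics/scene0.png

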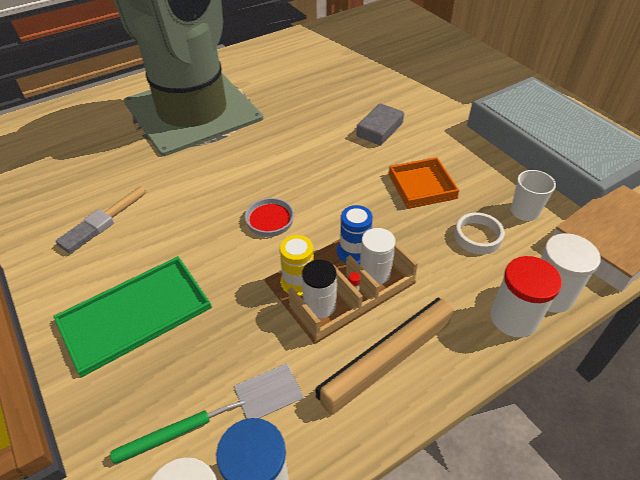

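The top view shows the caddy at columns 270–393, rows 145–243. Blue jar is at (294,213) with the white tin behind it at (294,177), and yellow jar is at (368,211) with the black tin behind it at (367,174). The dish is at (347,312), the green tray at (520,273) and the orange tray at (170,261). The scene view agrees, and the networks' "tin_white" box on the green tray is wrong.

```bash
cat > h.py <<'E'
import numpy as np,cv2
from scipy.spatial.transform import Rotation as R
from rig import bot,capture,finder
def ray(c,px,z):
    px=np.atleast_2d(np.asarray(px,float)); f=240/np.tan(np.radians(c["vfov"]/2)); P=np.asarray(c["pose"])
    d=np.c_[(px[:,0]-c["cx"])/f,-(px[:,1]-c["cy"])/f,-np.ones(len(px))]@P[:3,:3].T
    return (P[:3,3]+d*((z-P[2,3])/d[:,2])[:,None])[:,:2]
def proj(c,p):
    P=np.asarray(c["pose"]); f=240/np.tan(np.radians(c["vfov"]/2)); q=(np.atleast_2d(p)-P[:3,3])@P[:3,:3]
    return np.c_[c["cx"]-f*q[:,0]/q[:,2],c["cy"]+f*q[:,1]/q[:,2]]
def mask(c,hsv_lo,hsv_hi,box):
    h=cv2.cvtColor(c["img"],cv2.COLOR_RGB2HSV); m=cv2.inRange(h,np.array(hsv_lo),np.array(hsv_hi))
    x,y,w,hh=box; k=np.zeros_like(m); k[int(y-hh/2):int(y+hh/2)+1,int(x-w/2):int(x+w/2)+1]=1; m=m*k
    n,l,s,ce=cv2.connectedComponentsWithStats(m); return l==1+np.argmax(s[1:,4])
def go(x=None,y=None,z=None,yaw=None):
    """yaw: world angle of tool y axis (mod pi). prints row for target"""
    s=bot.observe(); E=np.array(s["eef_rot"]); p=np.array(s["tool_pos"])
    cur=np.arctan2(E[1,1],E[0,1]); 
    a=cur if yaw is None else cur+(yaw-cur+np.pi/2)%np.pi-np.pi/2
    Y=np.array([np.cos(a),np.sin(a),0]); X=np.array([0,0,-1.]); T=np.c_[X,Y,np.cross(X,Y)]
    t=[p[i] if v is None else v for i,v in enumerate((x,y,z))]
    print("row",np.round(np.r_[R.from_matrix(E.T@T).as_rotvec(),E.T@(np.array(t)-p)],4).tolist(), "| t %.2f"%s["clock"],"q1 %.2f q7 %.2f"%(s["joint_pos"][0],s["joint_pos"][6]),"F",np.round(s["ft_force"],2).tolist(),"gap %.4f"%s["finger_gap"],"p",np.round(p,4).tolist(),"yaw %.3f"%cur)
E
python3 - <<'E'
from h import *
for n in("top","scene"):
    c=capture(n); 
    for l,z in dict(jar_yellow=.101,jar_blue=.101,tin_white=.098,tin_black=.098,press_dish=.016,empties_tray=.024,side_tray=.016).items():
        r=finder.regions_of(c,l)
        if not r: print(l,"none"); continue
        for g in r[:2]:
            m=g["pixels"].astype(np.uint8); ct=max(cv2.findContours(m,0,1)[0],key=cv2.contourArea)[:,0]
            w=ray(c,ct,z); (cx,cy),sz,an=cv2.minAreaRect((w*1000).astype(np.float32))
            print(n,l,round(float(g["score"]),2),"px",ct.mean(0).round(0),"rect",round(cx,1),round(cy,1),np.round(sz,1),round(an,1))
E
```

```text
top jar_yellow 0.59 px [369. 212.] rect 603.5 -57.9 [62.1 56.7] 0.2
top jar_blue 0.87 px [294. 214.] rect 600.1 62.7 [65.1 54.2] 45.5
top tin_white 0.93 px [295. 178.] rect 659.8 62.2 [70.  53.7] 27.1
top tin_black 0.76 px [366. 175.] rect 665.7 -53.8 [68.  55.5] 0.1
top press_dish 0.84 px [346. 312.] rect 437.8 -24.0 [96.7 96. ] 45.4
top press_dish 0.34 px [520. 273.] rect 509.9 -328.0 [131.6 236. ] 1.9
top empties_tray 0.74 px [308. 227.] rect 587.2 45.7 [18.2 53. ] 51.1
top empties_tray 0.73 px [169. 260.] rect 526.5 291.9 [121. 114.] 72.1
top side_tray 0.93 px [520. 273.] rect 509.6 -327.9 [129.9 233.9] 2.3
top side_tray 0.56 px [357. 224.] rect 595.3 -42.9 [63.5 28.5] 41.5
scene jar_yellow 0.79 px [294. 261.] rect 635.7 -76.9 [ 54.5 115.4] 57.8
scene jar_yellow 0.53 px [353. 231.] rect 632.6 43.7 [ 53.8 123.5] 53.6
scene jar_blue 0.94 px [353. 231.] rect 633.9 43.8 [ 55.5 125.8] 53.5
scene tin_white 0.95 px [377. 253.] rect 692.0 42.8 [ 55.1 122.1] 47.2
tin_black none
scene press_dish 0.86 px [269. 217.] rect 444.9 -27.6 [105.7  99.1] 3.5
scene empties_tray 0.96 px [422. 183.] rect 538.4 285.5 [124.2 133.6] 71.9
scene side_tray 0.93 px [128. 316.] rect 518.0 -329.8 [144.3 229.9] 2.5
```

```bash
python3 - <<'E'
from h import *
c=capture("top"); im=c["img"]
# upscale crop for circle fitting of lids, with colour masks
for nm,lo,hi,box,z in [("dot_y",(0,0,190),(180,60,255),(369,209,40,40),.101),("dot_b",(0,0,190),(180,60,255),(293,212,40,40),.101),("lid_w",(0,0,190),(180,50,255),(293,175,45,38),.098),("lid_k",(0,0,0),(180,255,50),(366,172,40,38),.098),("dish_red",(0,150,120),(8,255,255),(347,311,60,60),.005),("dish_red2",(172,150,120),(180,255,255),(347,311,60,60),.005),("yel",(22,150,100),(34,255,255),(369,212,44,44),.101),("org",(5,180,90),(14,255,255),(170,261,86,86),.024),("grn",(50,120,60),(80,255,255),(520,273,145,90),.016)]:
    try: m=mask(c,lo,hi,box).astype(np.uint8)
    except ValueError: print(nm,"none"); continue
    ct=max(cv2.findContours(m,0,1)[0],key=cv2.contourArea)[:,0]; w=(ray(c,ct,z)*1000).astype(np.float32)
    (x,y),r=cv2.minEnclosingCircle(w); rc=cv2.minAreaRect(w)
    print(nm,int(m.sum()),"circ",round(x,1),round(y,1),round(r,1),"rect",np.round(rc[0],1),np.round(rc[1],1),round(rc[2],1))
cv2.imwrite("pics/crop.png",cv2.resize(im[135:260,250:410,::-1],None,fx=5,fy=4.8))
E
```

```text
dot_y 353 circ 608.1 -59.1 17.2 rect [608.4 -58.7] [32.7 32.4] 0.2
dot_b 385 circ 603.9 67.0 18.2 rect [603.7  67.3] [34.5 34.3] 0.7
lid_w 854 circ 666.9 67.1 27.6 rect [667.1  66.8] [51.6 54.4] 0.2
lid_k none
dish_red 1572 circ 438.9 -23.2 40.4 rect [438.7 -23.6] [78.5 78.3] 27.0
dish_red2 none
yel 658 circ 602.0 -54.0 35.1 rect [601.7 -54.3] [59.4 69.1] 71.8
org 3182 circ 527.1 293.8 76.0 rect [527.  292.9] [110.5 108.6] 72.6
grn 9082 circ 509.4 -328.5 129.3 rect [ 509.5 -328.1] [126.3 228.6] 2.2
```

View pics/crop.png

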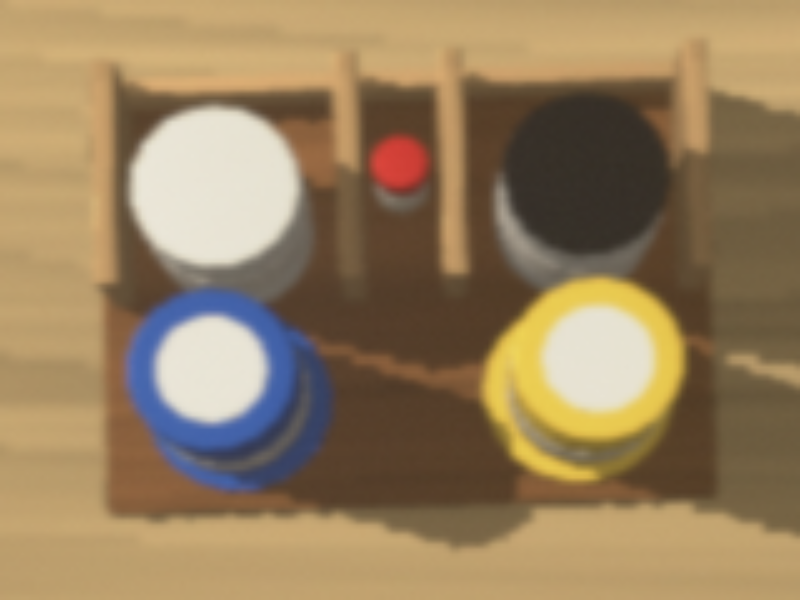

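The crop shows the black lid centre at crop (587,173), which is full-image (367,171). The dots are at (369.8,209.4) for yellow and (292,212) for blue. The caddy's front edge runs from (271,242) to (393,238).

```bash
python3 - <<'E'
from h import *
c=capture("top")
A=ray(c,[(271.2,241.9),(393.2,238.3)],.008)*1000; print("front",A.round(1),np.linalg.norm(A[0]-A[1]))
k=ray(c,[(367.4,171.)],.098)*1000; print("black",k.round(1))
u=(A[0]-A[1]);u/=np.linalg.norm(u); xx=np.array([u[1],-u[0]]); o=A.mean(0)+68*xx
print("origin",o.round(1),"yaw of y axis",np.degrees(np.arctan2(u[1],u[0])))
for nm,p in dict(jy=(608.3,-59),jb=(603.8,67),tw=(667,67),tb=k[0]).items():
    d=np.array(p)-o; print(nm,(d@xx).round(1),(d@u).round(1))
s=capture("scene")
for nm,b,lo,hi,z in [("y",(296,245,40,30),(0,0,190),(180,70,255),.101),("b",(356,216,30,24),(0,0,190),(180,70,255),.101),("tw",(377,240,40,26),(0,0,200),(180,40,255),.098),("tk",(320,274,40,28),(0,0,0),(180,255,60),.098)]:
    m=mask(s,lo,hi,b); ys,xs=np.nonzero(m); print(nm,m.sum(),xs.mean().round(1),ys.mean().round(1),(ray(s,[(xs.mean(),ys.mean())],z)*1000).round(1))
cv2.imwrite("pics/sc.png",cv2.resize(s["img"][190:350,250:430,::-1],None,fx=4,fy=3.7))
go(.606,-.057,.25,np.radians(92))
E
```

```text
front [[ 561.   111.9]
 [ 568.9 -107.6]] 219.67546195437072
black [[671.4 -56.1]]
origin [632.9   4.6] yaw of y axis 92.06271024347558
jy -26.8 -62.7
jb -26.8 63.4
tw 36.4 61.1
tb 36.4 -62.1
y 278 295.8 246.4 [[608.9 -59.5]]
b 238 356.3 215.3 [[604.6  66.1]]
tw 617 378.5 239.6 [[669.5  65.7]]
tk 764 318.8 273.5 [[675.7 -57.3]]
row [0.2629, 0.0, 0.0001, 0.0003, -0.3427, -0.5626] | t 2.05 q1 1.23 q7 -0.08 F [-0.62, 0.68, -0.5] gap 0.0853 p [0.1687, -0.5497, 0.2503] yaw -1.273
```

```bash
python3 -m pendant '[[[0.08,0,0,0,-0.016,-0.025,0.085],[0.16,0,0,0,-0.035,-0.055,0.085],[0.263,0,0,0,-0.343,-0.563,0.085],[0.263,0,0,0,-0.343,-0.563,0.085],[0.263,0,0,0,-0.343,-0.563,0.085],[0.263,0,0,0,-0.343,-0.563,0.085],[0.263,0,0,0,-0.343,-0.563,0.085],[0.263,0,0,0,-0.343,-0.563,0.085],[0.263,0,0,0,-0.343,-0.563,0.085],[0.263,0,0,0,-0.343,-0.563,0.085],[0.263,0,0,0,-0.343,-0.563,0.085],[0.263,0,0,0,-0.343,-0.563,0.085],[0.263,0,0,0,-0.343,-0.563,0.085],[0.263,0,0,0,-0.343,-0.563,0.085],[0.263,0,0,0,-0.343,-0.563,0.085],[0.263,0,0,0,-0.343,-0.563,0.085],[0.263,0,0,0,-0.343,-0.563,0.085],[0.263,0,0,0,-0.343,-0.563,0.085],[0.263,0,0,0,-0.343,-0.563,0.085],[0.263,0,0,0,-0.343,-0.563,0.085]]]' 60
python3 - <<'E'
from h import *
go(.6085,-.059,.13,np.radians(92))
E
```

```text
clock: 3.72
tool_pos: [0.6058, -0.0576, 0.2504]
eef_rot: [[-0.0, 0.034, -0.999], [-0.0, -0.999, -0.034], [-1.0, 0.0, 0.0]]
ft_force: [-0.2, -0.5, -0.4]
finger_gap: 0.0849
row [-0.0012, 0.0003, -0.0004, 0.1204, 0.0015, -0.0027] | t 3.72 q1 -0.03 q7 -1.38 F [-0.18, -0.47, -0.45] gap 0.0849 p [0.6058, -0.0576, 0.2504] yaw -1.537
```

```bash
python3 -m pendant '[[[0,0,0,0.03,0.0015,-0.0027,0.085],[0,0,0,0.06,0.0015,-0.0027,0.085],[0,0,0,0.09,0.0015,-0.0027,0.085],[0,0,0,0.12,0.0015,-0.0027,0.085],[0,0,0,0.145,0.0015,-0.0027,0.085],[0,0,0,0.165,0.0015,-0.0027,0.085],[0,0,0,0.18,0.0015,-0.0027,0.085],[0,0,0,0.18,0.0015,-0.0027,0.085],[0,0,0,0.18,0.0015,-0.0027,0.05],[0,0,0,0.18,0.0015,-0.0027,0.04],[0,0,0,0.18,0.0015,-0.0027,0.04],[0,0,0,0.18,0.0015,-0.0027,0.04],[0,0,0,0.18,0.0015,-0.0027,0.04],[0,0,0,0.18,0.0015,-0.0027,0.04]]]' 60
python3 - <<'E'
from h import *
go(z=.21)
E
```

```text
clock: 4.88
tool_pos: [0.609, -0.0594, 0.072]
eef_rot: [[0.002, 0.033, -0.999], [-0.001, -0.999, -0.033], [-1.0, 0.001, -0.002]]
ft_force: [-1.3, -1.0, 7.3]
finger_gap: 0.0544
row [0.0, -0.0016, -0.0009, -0.138, 0.0001, -0.0002] | t 4.88 q1 -0.01 q7 -1.35 F [-1.3, -1.01, 7.33] gap 0.0544 p [0.609, -0.0594, 0.072] yaw -1.537
```

```bash
python3 -m pendant '[[[0,0,0,-0.01,0,0,0.04],[0,0,0,-0.035,0,0,0.04],[0,0,0,-0.07,0,0,0.04],[0,0,0,-0.11,0,0,0.04],[0,0,0,-0.14,0,0,0.04],[0,0,0,-0.14,0.02,0.008,0.04],[0,0,0,-0.14,0.055,0.02,0.04],[0,0,0,-0.14,0.093,0.034,0.04],[0,0,0,-0.14,0.131,0.048,0.04],[0,0,0,-0.14,0.169,0.06,0.04],[0,0,0,-0.14,0.207,0.073,0.04],[0,0,0,-0.14,0.245,0.086,0.04],[0,0,0,-0.14,0.28,0.098,0.04],[0,0,0,-0.14,0.305,0.106,0.04],[0,0,0,-0.14,0.315,0.108,0.04],[0,0,0,-0.14,0.315,0.108,0.04],[0,0,0,-0.14,0.315,0.108,0.04]]]'
python3 - <<'E'
from h import *
go(.5114,-.378,.067)
c=capture("scene"); cv2.imwrite("pics/s1.png",c["img"][:,:,::-1])
E
```

```text
clock: 6.3
tool_pos: [0.5114, -0.3774, 0.2129]
eef_rot: [[0.002, 0.033, -0.999], [-0.001, -0.999, -0.033], [-1.0, 0.001, -0.002]]
ft_force: [-0.7, 0.5, -3.4]
finger_gap: 0.055
row [0.0, -0.0022, -0.0008, 0.1459, 0.0004, 0.0003] | t 6.30 q1 0.54 q7 -0.88 F [-0.66, 0.51, -3.43] gap 0.0550 p [0.5114, -0.3774, 0.2129] yaw -1.538
```

View pics/s1.png

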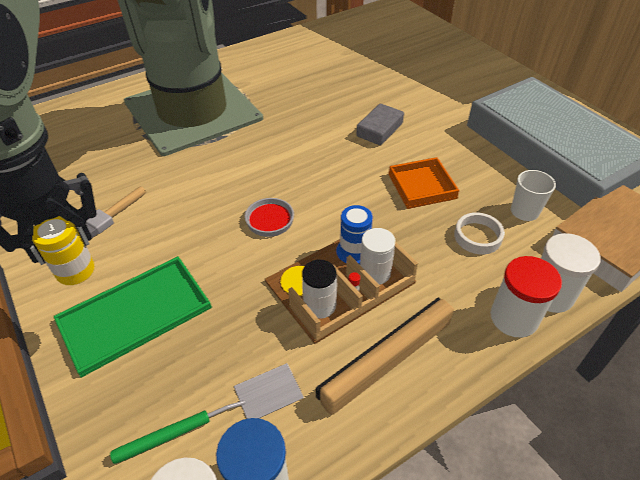

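The jar is held upright above the green tray, with its lid at about (57,232). The yellow disc is now bare at (294,279).

```bash
python3 -m pendant '[[[0,0,0,0.03,0.0004,0,0.04],[0,0,0,0.065,0.0004,0,0.04],[0,0,0,0.1,0.0004,0,0.04],[0,0,0,0.125,0.0004,0,0.04],[0,0,0,0.137,0.0004,0,0.04],[0,0,0,0.142,0.0004,0,0.04],[0,0,0,0.145,0.0004,0,0.04],[0,0,0,0.146,0.0004,0,0.04],[0,0,0,0.146,0.0004,0,0.04]]]'
python3 - <<'E'
from h import *
go(z=.25)
E
```

```text
clock: 7.1
tool_pos: [0.5128, -0.3773, 0.0681]
eef_rot: [[0.004, 0.035, -0.999], [-0.001, -0.999, -0.035], [-1.0, 0.001, -0.004]]
ft_force: [0.0, -0.0, -4.0]
finger_gap: 0.055
row [0.0, -0.0038, -0.0015, -0.1819, 0.0003, -0.0007] | t 7.10 q1 0.55 q7 -0.87 F [0.05, -0.02, -4.01] gap 0.0550 p [0.5128, -0.3773, 0.0681] yaw -1.536
```

```bash
python3 -m pendant '[[[0,0,0,0.001,0,0,0.04],[0,0,0,0.0022,0,0,0.04],[0,0,0,0.0022,0,0,0.04],[0,0,0,0.0015,0,0,0.07],[0,0,0,0.001,0,0,0.085],[0,0,0,0.001,0,0,0.085],[0,0,0,0.001,0,0,0.085],[0,0,0,0.001,0,0,0.085],[0,0,0,-0.02,0,0,0.085],[0,0,0,-0.06,0,0,0.085],[0,0,0,-0.1,0,0,0.085],[0,0,0,-0.14,0,0,0.085],[0,0,0,-0.165,0,0,0.085]]]'
python3 - <<'E'
from h import *
go(.604,.067,.225,np.radians(92))
E
```

```text
clock: 8.18
tool_pos: [0.5125, -0.3775, 0.2373]
eef_rot: [[0.007, 0.034, -0.999], [-0.004, -0.999, -0.034], [-1.0, 0.004, -0.007]]
ft_force: [0.2, -0.4, -0.2]
finger_gap: 0.0851
row [-0.0005, -0.0067, -0.0039, 0.0113, -0.4411, -0.1066] | t 8.18 q1 0.54 q7 -0.89 F [0.18, -0.36, -0.18] gap 0.0851 p [0.5125, -0.3775, 0.2373] yaw -1.536
```

```bash
python3 -m pendant '[[[0,-0.0067,-0.0039,0.005,-0.02,-0.005,0.085],[0,-0.0067,-0.0039,0.01,-0.06,-0.015,0.085],[0,-0.0067,-0.0039,0.0113,-0.1,-0.024,0.085],[0,-0.0067,-0.0039,0.0113,-0.14,-0.034,0.085],[0,-0.0067,-0.0039,0.0113,-0.18,-0.044,0.085],[0,-0.0067,-0.0039,0.0113,-0.22,-0.053,0.085],[0,-0.0067,-0.0039,0.0113,-0.26,-0.063,0.085],[0,-0.0067,-0.0039,0.0113,-0.3,-0.072,0.085],[0,-0.0067,-0.0039,0.0113,-0.34,-0.082,0.085],[0,-0.0067,-0.0039,0.0113,-0.38,-0.092,0.085],[0,-0.0067,-0.0039,0.0113,-0.415,-0.1,0.085],[0,-0.0067,-0.0039,0.0113,-0.435,-0.105,0.085],[0,-0.0067,-0.0039,0.0113,-0.4411,-0.1066,0.085],[0,-0.0067,-0.0039,0.0113,-0.4411,-0.1066,0.085],[0,-0.0067,-0.0039,0.0113,-0.4411,-0.1066,0.085]]]'
python3 - <<'E'
from h import *
go(.604,.067,.072,np.radians(92))
c=capture("top"); cv2.imwrite("pics/t1.png",c["img"][:,:,::-1])
E
```

```text
clock: 9.43
tool_pos: [0.6039, 0.066, 0.2249]
eef_rot: [[-0.0, 0.034, -0.999], [-0.001, -0.999, -0.034], [-1.0, 0.001, 0.0]]
ft_force: [-0.4, -0.2, 0.2]
finger_gap: 0.085
row [-0.0012, 0.0002, -0.0007, 0.1529, -0.0011, -0.0002] | t 9.43 q1 -0.24 q7 -1.57 F [-0.39, -0.21, 0.16] gap 0.0850 p [0.6039, 0.066, 0.2249] yaw -1.537
```

View pics/t1.png

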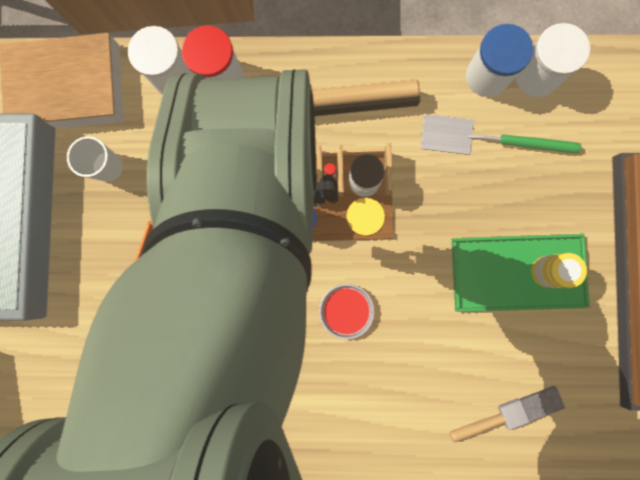

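The yellow jar stands upright in the green tray at (567,270), and its bare disc is at (366,217). I'll take the blue jar now.

```bash
python3 -m pendant '[[[0,0,0,0.03,-0.001,0,0.085],[0,0,0,0.06,-0.001,0,0.085],[0,0,0,0.09,-0.001,0,0.085],[0,0,0,0.12,-0.001,0,0.085],[0,0,0,0.14,-0.001,0,0.085],[0,0,0,0.152,-0.001,0,0.085],[0,0,0,0.153,-0.001,0,0.085],[0,0,0,0.153,-0.001,0,0.05],[0,0,0,0.153,-0.001,0,0.04],[0,0,0,0.153,-0.001,0,0.04],[0,0,0,0.153,-0.001,0,0.04],[0,0,0,0.153,-0.001,0,0.04],[0,0,0,0.143,-0.001,0,0.04],[0,0,0,0.118,-0.001,0,0.04],[0,0,0,0.083,-0.001,0,0.04],[0,0,0,0.043,-0.001,0,0.04],[0,0,0,0.013,-0.001,0,0.04],[0,0,0,0.013,-0.001,0,0.04]]]' 60
python3 - <<'E'
from h import *
go(.5076,-.278,.212,np.radians(92))
c=capture("top"); 
m=mask(c,(22,150,100),(34,255,255),(367,217,50,50)).astype(np.uint8); ct=max(cv2.findContours(m,0,1)[0],key=cv2.contourArea)[:,0]
w=(ray(c,ct,.011)*1000).astype(np.float32); print(m.sum(),cv2.fitEllipse(w),cv2.minEnclosingCircle(w))
E
```

```text
clock: 10.98
tool_pos: [0.6057, 0.0663, 0.2192]
eef_rot: [[0.009, 0.033, -0.999], [0.0, -0.999, -0.033], [-1.0, -0.0, -0.009]]
ft_force: [1.1, 0.3, -2.9]
finger_gap: 0.0547
row [-0.0023, -0.0091, 0.0, 0.0062, 0.3409, 0.1094] | t 10.98 q1 -0.25 q7 -1.57 F [1.15, 0.28, -2.91] gap 0.0547 p [0.6057, 0.0663, 0.2192] yaw -1.538
1084 ((608.8592529296875, -57.20777130126953), (64.61338806152344, 65.99360656738281), 1.9952651262283325) ((608.7757568359375, -57.345333099365234), 33.729671478271484)
```

```bash
python3 -m pendant '[[[0,-0.009,0,0.006,0.02,0.006,0.04],[0,-0.009,0,0.006,0.055,0.018,0.04],[0,-0.009,0,0.006,0.093,0.03,0.04],[0,-0.009,0,0.006,0.131,0.042,0.04],[0,-0.009,0,0.006,0.169,0.054,0.04],[0,-0.009,0,0.006,0.207,0.066,0.04],[0,-0.009,0,0.006,0.245,0.079,0.04],[0,-0.009,0,0.006,0.28,0.09,0.04],[0,-0.009,0,0.006,0.315,0.101,0.04],[0,-0.009,0,0.006,0.335,0.107,0.04],[0,-0.009,0,0.006,0.341,0.1094,0.04],[0,-0.009,0,0.006,0.341,0.1094,0.04],[0,-0.009,0,0.03,0.341,0.1094,0.04],[0,-0.009,0,0.065,0.341,0.1094,0.04],[0,-0.009,0,0.1,0.341,0.1094,0.04],[0,-0.009,0,0.12,0.341,0.1094,0.04],[0,-0.009,0,0.13,0.341,0.1094,0.04],[0,-0.009,0,0.13,0.341,0.1094,0.04]]]'
python3 - <<'E'
from h import *
go(.5076,-.278,.066)
E
```

```text
clock: 12.53
tool_pos: [0.5072, -0.2764, 0.0838]
eef_rot: [[-0.006, 0.034, -0.999], [0.002, -0.999, -0.034], [-1.0, -0.002, 0.006]]
ft_force: [-0.2, -0.9, -2.1]
finger_gap: 0.0548
row [0.0, 0.0058, 0.0018, 0.0177, 0.0016, -0.0005] | t 12.53 q1 0.41 q7 -1.00 F [-0.16, -0.94, -2.09] gap 0.0548 p [0.5072, -0.2764, 0.0838] yaw -1.537
```

```bash
python3 -m pendant '[[[0,0.006,0.002,0.006,0.0016,0,0.04],[0,0.006,0.002,0.011,0.0016,0,0.04],[0,0.006,0.002,0.015,0.0016,0,0.04],[0,0.006,0.002,0.017,0.0016,0,0.04],[0,0.006,0.002,0.018,0.0016,0,0.04],[0,0.006,0.002,0.018,0.0016,0,0.04],[0,0.006,0.002,0.0175,0.0016,0,0.07],[0,0.006,0.002,0.017,0.0016,0,0.085],[0,0.006,0.002,0.017,0.0016,0,0.085],[0,0.006,0.002,0.017,0.0016,0,0.085],[0,0.006,0.002,0,0.0016,0,0.085],[0,0.006,0.002,-0.04,0.0016,0,0.085],[0,0.006,0.002,-0.08,0.0016,0,0.085],[0,0.006,0.002,-0.12,0.0016,0,0.085],[0,0.006,0.002,-0.15,0.0016,0,0.085]]]'
python3 - <<'E'
from h import *
go(.669,.066,.235,np.radians(2))
go(.6725,-.0565,.235,np.radians(2))
c=capture("top"); cv2.imwrite("pics/t2.png",c["img"][130:330,240:600,::-1].repeat(2,0).repeat(2,1))
for nm,lo,hi,b,z in [("w",(0,0,190),(180,50,255),(293,175,45,38),.098),("k",(0,0,0),(180,255,75),(367,170,38,40),.098),("bl",(105,120,60),(125,255,255),(297,218,50,50),.011)]:
    m=mask(c,lo,hi,b).astype(np.uint8); ct=max(cv2.findContours(m,0,1)[0],key=cv2.contourArea)[:,0]
    w=(ray(c,ct,z)*1000).astype(np.float32); print(nm,m.sum(),cv2.fitEllipse(w),cv2.minEnclosingCircle(w))
E
```

```text
clock: 13.78
tool_pos: [0.5083, -0.2785, 0.237]
eef_rot: [[0.002, 0.034, -0.999], [-0.001, -0.999, -0.034], [-1.0, 0.001, -0.002]]
ft_force: [0.4, -0.3, -0.9]
finger_gap: 0.0848
row [1.5699, -0.0028, 0.0006, 0.0019, -0.3388, -0.1723] | t 13.78 q1 0.39 q7 -1.01 F [0.43, -0.34, -0.93] gap 0.0848 p [0.5083, -0.2785, 0.237] yaw -1.537
row [1.5699, -0.0028, 0.0006, 0.0021, -0.2163, -0.1717] | t 13.78 q1 0.39 q7 -1.01 F [0.43, -0.34, -0.93] gap 0.0848 p [0.5083, -0.2785, 0.237] yaw -1.537
w 854 ((667.2332153320312, 67.05858612060547), (52.716182708740234, 53.58064270019531), 18.080280303955078) ((666.9254150390625, 67.14492797851562), 27.608051300048828)
k 874 ((672.222412109375, -55.159637451171875), (51.87464141845703, 55.16327667236328), 110.13385772705078) ((672.5542602539062, -54.94757843017578), 28.244949340820312)
bl 985 ((603.2141723632812, 64.59234619140625), (61.486480712890625, 63.83272171020508), 16.12974739074707) ((604.05712890625, 64.26342010498047), 32.70798110961914)
```

View pics/t2.png

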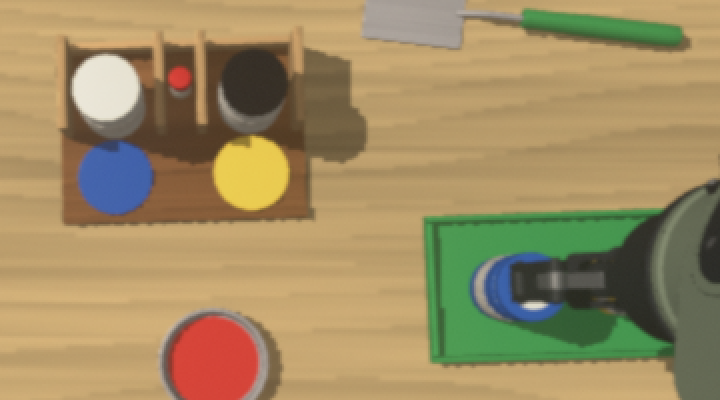

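Both jars are in the green tray, blue at crop (530,285). The blue disc is clear at crop (115,178) and the yellow disc at crop (250,173). The vial and both tins are untouched. I'll go for the black tin, turning by -90° to stay inside joint 7's range.

```bash
python3 -m pendant '[[[-0.12,0,0,0,-0.01,-0.008,0.085],[-0.24,0,0,0,-0.025,-0.02,0.085],[-0.36,0,0,0,-0.045,-0.036,0.085],[-0.48,0,0,0,-0.065,-0.052,0.085],[-0.6,0,0,0,-0.085,-0.068,0.085],[-0.72,0,0,0,-0.105,-0.084,0.085],[-0.84,0,0,0,-0.125,-0.1,0.085],[-0.96,0,0,0,-0.145,-0.116,0.085],[-1.08,0,0,0,-0.165,-0.132,0.085],[-1.2,0,0,0,-0.185,-0.148,0.085],[-1.32,0,0,0,-0.2,-0.16,0.085],[-1.44,0,0,0,-0.21,-0.168,0.085],[-1.56,0,0,0,-0.216,-0.1717,0.085],[-1.572,0,0,0,-0.216,-0.1717,0.085],[-1.572,0,0,0,-0.216,-0.1717,0.085]]]'
python3 - <<'E'
from h import *
go(.6725,-.056,.07,np.radians(2.2))
c=capture("scene"); cv2.imwrite("pics/s2.png",c["img"][140:340,220:460,::-1].repeat(3,0).repeat(3,1)[:600])
E
```

```text
clock: 15.08
tool_pos: [0.6737, -0.0578, 0.2416]
eef_rot: [[0.007, 0.999, 0.033], [-0.004, 0.033, -0.999], [-1.0, 0.007, 0.004]]
ft_force: [-0.8, 0.3, -0.8]
finger_gap: 0.0851
row [-0.0058, 0.0043, -0.0071, 0.1716, -0.0024, -0.0026] | t 15.08 q1 0.15 q7 -0.10 F [-0.83, 0.29, -0.85] gap 0.0851 p [0.6737, -0.0578, 0.2416] yaw 0.033
```

View pics/s2.png

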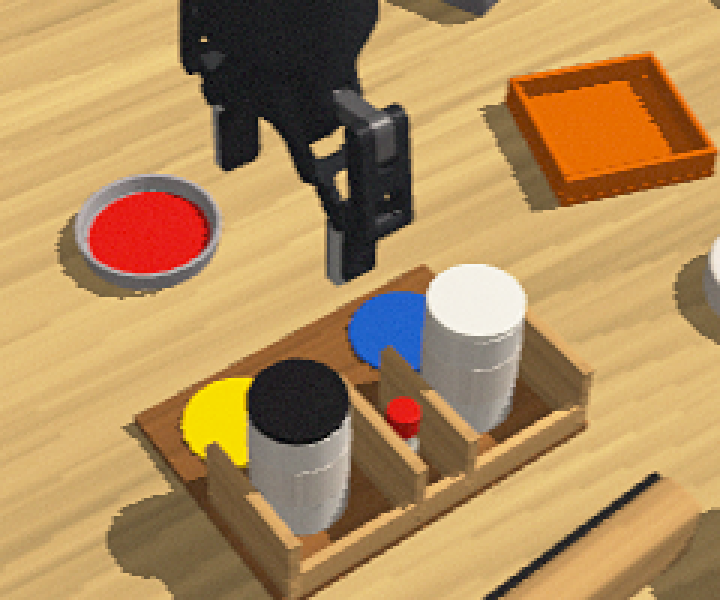

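The gripper is open above the caddy in line with caddy x. Both tins stand in their stalls and the fingers have room fore and aft.

```bash
python3 -m pendant '[[[-0.006,0.004,-0.007,0.03,-0.0024,-0.0026,0.085],[-0.006,0.004,-0.007,0.065,-0.0024,-0.0026,0.085],[-0.006,0.004,-0.007,0.1,-0.0024,-0.0026,0.085],[-0.006,0.004,-0.007,0.13,-0.0024,-0.0026,0.085],[-0.006,0.004,-0.007,0.155,-0.0024,-0.0026,0.085],[-0.006,0.004,-0.007,0.168,-0.0024,-0.0026,0.085],[-0.006,0.004,-0.007,0.1716,-0.0024,-0.0026,0.085],[-0.006,0.004,-0.007,0.1716,-0.0024,-0.0026,0.05],[-0.006,0.004,-0.007,0.1716,-0.0024,-0.0026,0.04],[-0.006,0.004,-0.007,0.1716,-0.0024,-0.0026,0.04],[-0.006,0.004,-0.007,0.1716,-0.0024,-0.0026,0.04],[-0.006,0.004,-0.007,0.1716,-0.0024,-0.0026,0.04],[-0.006,0.004,-0.007,0.165,-0.0024,-0.0026,0.04],[-0.006,0.004,-0.007,0.14,-0.0024,-0.0026,0.04],[-0.006,0.004,-0.007,0.105,-0.0024,-0.0026,0.04],[-0.006,0.004,-0.007,0.07,-0.0024,-0.0026,0.04],[-0.006,0.004,-0.007,0.045,-0.0024,-0.0026,0.04],[-0.006,0.004,-0.007,0.035,-0.0024,-0.0026,0.04],[-0.006,0.004,-0.007,0.035,-0.0024,-0.0026,0.04],[-0.006,0.004,-0.007,0.035,-0.0024,-0.0026,0.04]]]' 60
python3 -m pendant '[[[0,0,0,0,0,0,0.04],[0,0,0,0,0,0,0.04],[0,0,0,0,0,0,0.04],[0,0,0,0,0,0,0.04]]]'
python3 - <<'E'
from h import *
go(.439,-.0235,.21,np.radians(2))
go(.527,.293,.21,np.radians(-18))
E
```

```text
clock: 16.8
tool_pos: [0.671, -0.0559, 0.2059]
eef_rot: [[-0.001, 0.999, 0.037], [-0.001, 0.037, -0.999], [-1.0, -0.001, 0.001]]
ft_force: [0.9, -0.3, -7.0]
finger_gap: 0.0539
clock: 17.13
tool_pos: [0.6708, -0.056, 0.2049]
eef_rot: [[-0.002, 0.999, 0.037], [-0.001, 0.037, -0.999], [-1.0, -0.002, 0.001]]
ft_force: [1.3, -0.0, -6.3]
finger_gap: 0.054
row [0.0016, 0.0006, 0.0022, -0.0046, -0.2304, -0.0409] | t 17.13 q1 0.15 q7 -0.11 F [1.29, -0.04, -6.27] gap 0.0540 p [0.6708, -0.056, 0.2049] yaw 0.037
row [0.3507, 0.001, 0.002, -0.005, -0.1309, -0.354] | t 17.13 q1 0.15 q7 -0.11 F [1.29, -0.04, -6.27] gap 0.0540 p [0.6708, -0.056, 0.2049] yaw 0.037
```

The lift force of 6.3 N says the black tin is full, so it goes to the press dish.

```bash
python3 -m pendant '[[[0,0,0,-0.005,-0.015,-0.003,0.04],[0,0,0,-0.005,-0.045,-0.008,0.04],[0,0,0,-0.005,-0.08,-0.015,0.04],[0,0,0,-0.005,-0.115,-0.021,0.04],[0,0,0,-0.005,-0.15,-0.027,0.04],[0,0,0,-0.005,-0.185,-0.033,0.04],[0,0,0,-0.005,-0.213,-0.038,0.04],[0,0,0,-0.005,-0.228,-0.0405,0.04],[0,0,0,-0.005,-0.2304,-0.041,0.04],[0,0,0,-0.005,-0.2304,-0.041,0.04],[0,0,0,0.02,-0.2304,-0.041,0.04],[0,0,0,0.055,-0.2304,-0.041,0.04],[0,0,0,0.085,-0.2304,-0.041,0.04],[0,0,0,0.107,-0.2304,-0.041,0.04],[0,0,0,0.117,-0.2304,-0.041,0.04],[0,0,0,0.12,-0.2304,-0.041,0.04],[0,0,0,0.12,-0.2304,-0.041,0.04]]]'
python3 - <<'E'
from h import *
go(.439,-.0235,.067,np.radians(2))
c=capture("scene"); cv2.imwrite("pics/s3.png",c["img"][140:340,180:420,::-1].repeat(3,0).repeat(3,1)[:600])
E
```

```text
clock: 18.55
tool_pos: [0.4393, -0.0234, 0.0848]
eef_rot: [[-0.003, 0.999, 0.037], [-0.001, 0.037, -0.999], [-1.0, -0.003, 0.001]]
ft_force: [-0.6, 0.1, -5.9]
finger_gap: 0.0542
row [0.0019, 0.0007, 0.0026, 0.0178, -0.0002, 0.0001] | t 18.55 q1 0.04 q7 -0.39 F [-0.6, 0.1, -5.87] gap 0.0542 p [0.4393, -0.0234, 0.0848] yaw 0.037
```

View pics/s3.png

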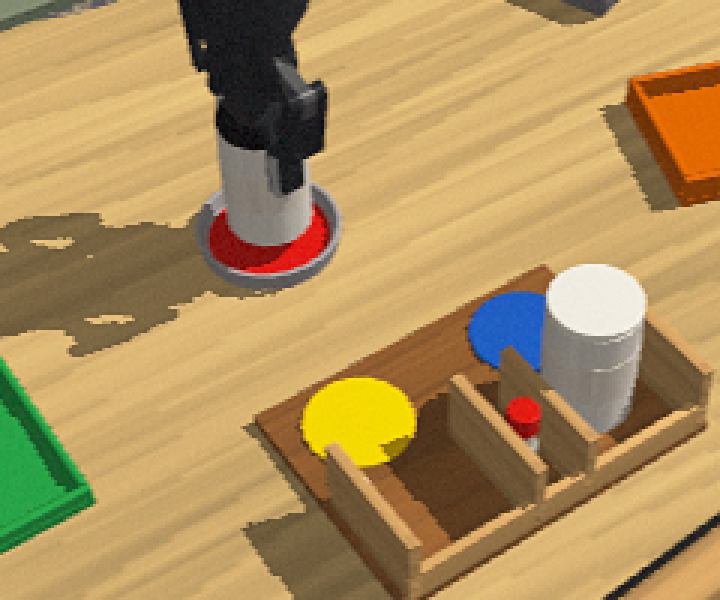

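The tin is about centred over the dish and upright, so I'll lower and release it.

```bash
python3 -m pendant '[[[0,0,0.002,0.006,0,0,0.04],[0,0,0.002,0.011,0,0,0.04],[0,0,0.002,0.015,0,0,0.04],[0,0,0.002,0.017,0,0,0.04],[0,0,0.002,0.0185,0,0,0.04],[0,0,0.002,0.0185,0,0,0.04],[0,0,0.002,0.018,0,0,0.07],[0,0,0.002,0.017,0,0,0.085],[0,0,0.002,0.017,0,0,0.085],[0,0,0.002,0.017,0,0,0.085],[0,0,0.002,0.005,0,0,0.085],[0,0,0.002,-0.03,0,0,0.085],[0,0,0.002,-0.07,0,0,0.085],[0,0,0.002,-0.11,0,0,0.085],[0,0,0.002,-0.15,0,0,0.085]]]'
python3 - <<'E'
from h import *
go(.6685,.0665,.235,np.radians(2.2))
E
```

```text
clock: 19.85
tool_pos: [0.4391, -0.0232, 0.2376]
eef_rot: [[0.0, 0.999, 0.037], [-0.0, 0.037, -0.999], [-1.0, -0.0, 0.0]]
ft_force: [1.4, -0.2, -0.8]
finger_gap: 0.0847
row [-0.0015, 0.0003, 0.0, 0.0026, 0.2326, -0.0812] | t 19.85 q1 0.18 q7 -0.28 F [1.38, -0.21, -0.79] gap 0.0847 p [0.4391, -0.0232, 0.2376] yaw 0.037
```

```bash
python3 -m pendant '[[[0,0,0,0,0.03,-0.01,0.085],[0,0,0,0,0.068,-0.024,0.085],[0,0,0,0,0.106,-0.037,0.085],[0,0,0,0,0.144,-0.05,0.085],[0,0,0,0,0.182,-0.063,0.085],[0,0,0,0,0.215,-0.075,0.085],[0,0,0,0,0.2326,-0.0812,0.085],[0,0,0,0,0.2326,-0.0812,0.085],[0,0,0,0,0.2326,-0.0812,0.085]]]'
python3 - <<'E'
from h import *
go(.6685,.0665,.07,np.radians(2.2))
E
```

```text
clock: 20.6
tool_pos: [0.6684, 0.0669, 0.2365]
eef_rot: [[-0.001, 0.999, 0.037], [-0.0, 0.037, -0.999], [-1.0, -0.001, 0.0]]
ft_force: [-0.9, -0.5, 0.4]
finger_gap: 0.0852
row [-0.001, 0.0003, 0.0013, 0.1665, 0.0003, 0.0003] | t 20.60 q1 -0.03 q7 -0.28 F [-0.85, -0.47, 0.38] gap 0.0852 p [0.6684, 0.0669, 0.2365] yaw 0.037
```

```bash
python3 -m pendant '[[[0,0,0,0.03,0,0,0.085],[0,0,0,0.065,0,0,0.085],[0,0,0,0.1,0,0,0.085],[0,0,0,0.13,0,0,0.085],[0,0,0,0.152,0,0,0.085],[0,0,0,0.164,0,0,0.085],[0,0,0,0.1665,0,0,0.085],[0,0,0,0.1665,0,0,0.05],[0,0,0,0.1665,0,0,0.04],[0,0,0,0.1665,0,0,0.04],[0,0,0,0.1665,0,0,0.04],[0,0,0,0.1665,0,0,0.04],[0,0,0,0.16,0,0,0.04],[0,0,0,0.135,0,0,0.04],[0,0,0,0.1,0,0,0.04],[0,0,0,0.065,0,0,0.04],[0,0,0,0.04,0,0,0.04],[0,0,0,0.03,0,0,0.04],[0,0,0,0.03,0,0,0.04],[0,0,0,0.03,0,0,0.04]]]' 60
python3 -m pendant '[[[0,0,0,0,0,0,0.04],[0,0,0,0,0,0,0.04],[0,0,0,0,0,0,0.04],[0,0,0,0,0,0,0.04]]]'
python3 - <<'E'
from h import *
go(.527,.293,.21,np.radians(-17.5))
E
```

```text
clock: 22.27
tool_pos: [0.6682, 0.0668, 0.2062]
eef_rot: [[-0.001, 0.999, 0.038], [-0.001, 0.038, -0.999], [-1.0, -0.001, 0.0]]
ft_force: [-0.1, 0.5, -2.0]
finger_gap: 0.0538
clock: 22.6
tool_pos: [0.668, 0.0668, 0.2055]
eef_rot: [[-0.002, 0.999, 0.038], [-0.001, 0.038, -0.999], [-1.0, -0.002, 0.001]]
ft_force: [-0.3, 0.2, -0.9]
finger_gap: 0.0539
row [0.343, 0.001, 0.0024, -0.0043, -0.1324, -0.2314] | t 22.60 q1 -0.03 q7 -0.29 F [-0.26, 0.18, -0.94] gap 0.0539 p [0.668, 0.0668, 0.2055] yaw 0.038
```

The lift force of 1–2 N says the white tin is empty, so it goes to the orange tray.

```bash
python3 -m pendant '[[[0.04,0,0,-0.004,-0.01,-0.018,0.04],[0.08,0,0,-0.004,-0.027,-0.047,0.04],[0.13,0,0,-0.004,-0.045,-0.079,0.04],[0.18,0,0,-0.004,-0.063,-0.11,0.04],[0.23,0,0,-0.004,-0.081,-0.142,0.04],[0.28,0,0,-0.004,-0.099,-0.173,0.04],[0.32,0,0,-0.004,-0.117,-0.205,0.04],[0.343,0,0,-0.004,-0.129,-0.226,0.04],[0.343,0,0,-0.004,-0.1324,-0.2314,0.04],[0.343,0,0,-0.004,-0.1324,-0.2314,0.04],[0.343,0,0,0.02,-0.1324,-0.2314,0.04],[0.343,0,0,0.055,-0.1324,-0.2314,0.04],[0.343,0,0,0.085,-0.1324,-0.2314,0.04],[0.343,0,0,0.107,-0.1324,-0.2314,0.04],[0.343,0,0,0.115,-0.1324,-0.2314,0.04],[0.343,0,0,0.115,-0.1324,-0.2314,0.04]]]'
python3 - <<'E'
from h import *
go(.527,.293,.0675,np.radians(-17.5))
c=capture("scene"); cv2.imwrite("pics/s4.png",c["img"][120:320,240:480,::-1].repeat(3,0).repeat(3,1)[:600])
E
```

```text
clock: 23.93
tool_pos: [0.5268, 0.2916, 0.0891]
eef_rot: [[-0.004, 0.953, -0.302], [-0.002, -0.302, -0.953], [-1.0, -0.004, 0.004]]
ft_force: [0.0, 0.2, -0.5]
finger_gap: 0.054
row [-0.0009, 0.0036, 0.0035, 0.0216, -0.0001, -0.0015] | t 23.93 q1 -0.49 q7 -1.03 F [0.03, 0.25, -0.52] gap 0.0540 p [0.5268, 0.2916, 0.0891] yaw -0.306
```

View pics/s4.png

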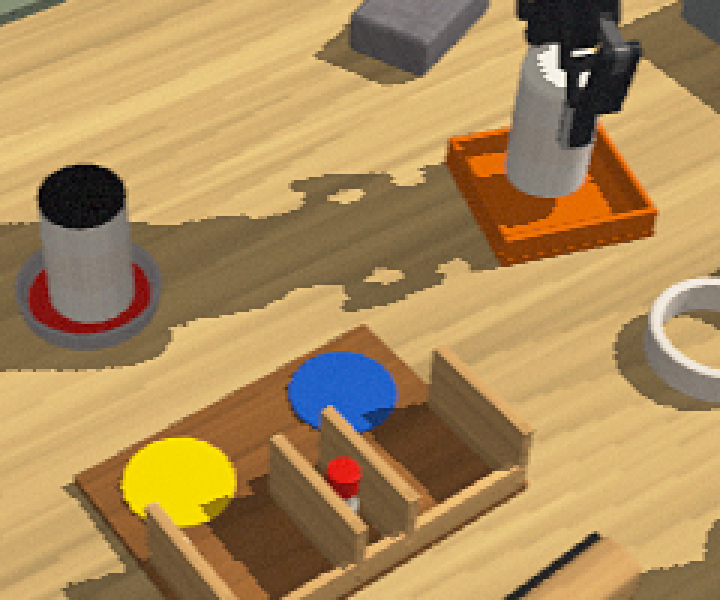

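The black tin stands flat in the dish, and the white tin hangs over the middle of the orange tray.

```bash
python3 -m pendant '[[[0,0.0036,0.0035,0.008,0,-0.0015,0.04],[0,0.0036,0.0035,0.014,0,-0.0015,0.04],[0,0.0036,0.0035,0.018,0,-0.0015,0.04],[0,0.0036,0.0035,0.0205,0,-0.0015,0.04],[0,0.0036,0.0035,0.022,0,-0.0015,0.04],[0,0.0036,0.0035,0.022,0,-0.0015,0.04],[0,0.0036,0.0035,0.0215,0,-0.0015,0.07],[0,0.0036,0.0035,0.021,0,-0.0015,0.085],[0,0.0036,0.0035,0.021,0,-0.0015,0.085],[0,0.0036,0.0035,0.021,0,-0.0015,0.085],[0,0.0036,0.0035,0.005,0,-0.0015,0.085],[0,0.0036,0.0035,-0.03,0,-0.0015,0.085],[0,0.0036,0.0035,-0.07,0,-0.0015,0.085],[0,0.0036,0.0035,-0.11,0,-0.0015,0.085],[0,0.0036,0.0035,-0.15,0,-0.0015,0.085]]]'
python3 - <<'E'
from h import *
c=capture("top"); cv2.imwrite("pics/t3.png",c["img"][:,:,::-1])
for nm,lo,hi,b,z in [("y",(0,0,190),(180,60,255),(570,268,36,40),.096),("b",(0,0,190),(180,60,255),(500,270,60,40),.096)]:
    try: m=mask(c,lo,hi,b).astype(np.uint8)
    except ValueError: print(nm,"none"); continue
    ct=max(cv2.findContours(m,0,1)[0],key=cv2.contourArea)[:,0]; w=(ray(c,ct,z)*1000).astype(np.float32); print(nm,m.sum(),cv2.minEnclosingCircle(w))
go(.508,-.278,.235,np.radians(92))
E
```

```text
clock: 25.23
tool_pos: [0.5278, 0.2936, 0.2428]
eef_rot: [[0.002, 0.954, -0.301], [0.001, -0.301, -0.954], [-1.0, 0.001, -0.002]]
ft_force: [0.4, -0.1, 0.4]
finger_gap: 0.0845
y 373 ((512.5025634765625, -378.52935791015625), 17.18252944946289)
b 429 ((506.7140197753906, -278.5248718261719), 18.575891494750977)
row [1.2294, -0.0122, -0.0009, 0.0115, 0.1521, 0.5528] | t 25.28 q1 -0.48 q7 -0.99 F [0.12, 1.27, 11.98] gap 0.0852 p [0.5297, 0.2948, 0.2503] yaw -0.307
```

View pics/t3.png

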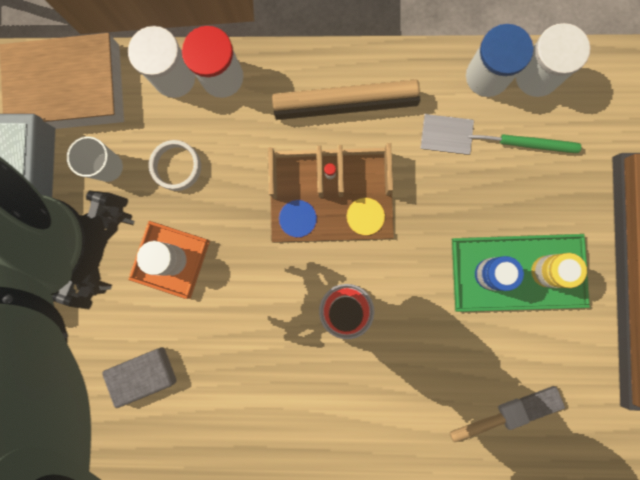

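Both tins are in place, white lid at (155,258) and black at (347,312). The blue jar is at (505,273) and the yellow jar at (568,270), both standing. Next I'll return the blue jar.

```bash
python3 -m pendant '[[[0.06,-0.006,0,0,0.005,0.02,0.085],[0.14,-0.012,0,0.008,0.015,0.054,0.085],[0.22,-0.012,0,0.0115,0.025,0.09,0.085],[0.3,-0.012,0,0.0115,0.035,0.128,0.085],[0.39,-0.012,0,0.0115,0.046,0.166,0.085],[0.48,-0.012,0,0.0115,0.056,0.204,0.085],[0.57,-0.012,0,0.0115,0.067,0.242,0.085],[0.66,-0.012,0,0.0115,0.077,0.28,0.085],[0.75,-0.012,0,0.0115,0.088,0.318,0.085],[0.84,-0.012,0,0.0115,0.098,0.356,0.085],[0.93,-0.012,0,0.0115,0.108,0.394,0.085],[1.02,-0.012,0,0.0115,0.119,0.432,0.085],[1.1,-0.012,0,0.0115,0.129,0.47,0.085],[1.17,-0.012,0,0.0115,0.14,0.508,0.085],[1.22,-0.012,0,0.0115,0.148,0.538,0.085],[1.229,-0.012,0,0.0115,0.152,0.552,0.085],[1.229,-0.012,0,0.0115,0.1521,0.5528,0.085],[1.229,-0.012,0,0.0115,0.1521,0.5528,0.085]]]'
python3 - <<'E'
from h import *
go(.507,-.278,.067,np.radians(92.2))
E
```

```text
clock: 26.78
tool_pos: [0.5079, -0.278, 0.2347]
eef_rot: [[0.0, 0.035, -0.999], [-0.0, -0.999, -0.035], [-1.0, 0.0, -0.0]]
ft_force: [0.0, 0.6, 0.8]
finger_gap: 0.0851
row [-0.003, -0.0004, -0.0001, 0.1677, -0.0, 0.001] | t 26.78 q1 0.40 q7 -1.02 F [0.05, 0.61, 0.75] gap 0.0851 p [0.5079, -0.278, 0.2347] yaw -1.535
```

```bash
python3 -m pendant '[[[0,0,0,0.03,0,0.001,0.085],[0,0,0,0.065,0,0.001,0.085],[0,0,0,0.1,0,0.001,0.085],[0,0,0,0.13,0,0.001,0.085],[0,0,0,0.153,0,0.001,0.085],[0,0,0,0.165,0,0.001,0.085],[0,0,0,0.168,0,0.001,0.085],[0,0,0,0.168,0,0.001,0.05],[0,0,0,0.168,0,0.001,0.04],[0,0,0,0.168,0,0.001,0.04],[0,0,0,0.168,0,0.001,0.04],[0,0,0,0.168,0,0.001,0.04],[0,0,0,0.16,0,0.001,0.04],[0,0,0,0.135,0,0.001,0.04],[0,0,0,0.1,0,0.001,0.04],[0,0,0,0.065,0,0.001,0.04],[0,0,0,0.035,0,0.001,0.04],[0,0,0,0.025,0,0.001,0.04],[0,0,0,0.025,0,0.001,0.04]]]' 60
python3 - <<'E'
from h import *
go(.6038,.0645,.21,np.radians(92.2))
E
```

```text
clock: 28.37
tool_pos: [0.5077, -0.2784, 0.213]
eef_rot: [[0.005, 0.035, -0.999], [-0.002, -0.999, -0.035], [-1.0, 0.002, -0.005]]
ft_force: [-0.2, 0.4, -2.8]
finger_gap: 0.0548
row [-0.0031, -0.0047, -0.0024, 0.0027, -0.3393, -0.1082] | t 28.37 q1 0.40 q7 -1.01 F [-0.18, 0.37, -2.75] gap 0.0548 p [0.5077, -0.2784, 0.213] yaw -1.535
```

```bash
python3 -m pendant '[[[0,-0.0047,-0.0024,0.003,-0.02,-0.006,0.04],[0,-0.0047,-0.0024,0.003,-0.055,-0.018,0.04],[0,-0.0047,-0.0024,0.003,-0.093,-0.03,0.04],[0,-0.0047,-0.0024,0.003,-0.131,-0.042,0.04],[0,-0.0047,-0.0024,0.003,-0.169,-0.054,0.04],[0,-0.0047,-0.0024,0.003,-0.207,-0.066,0.04],[0,-0.0047,-0.0024,0.003,-0.245,-0.078,0.04],[0,-0.0047,-0.0024,0.003,-0.28,-0.09,0.04],[0,-0.0047,-0.0024,0.003,-0.315,-0.1,0.04],[0,-0.0047,-0.0024,0.003,-0.335,-0.107,0.04],[0,-0.0047,-0.0024,0.003,-0.3393,-0.1082,0.04],[0,-0.0047,-0.0024,0.003,-0.3393,-0.1082,0.04],[0,-0.0047,-0.0024,0.003,-0.3393,-0.1082,0.04]]]'
python3 - <<'E'
from h import *
go(.6038,.0645,.085,np.radians(92.2))
c=capture("scene"); cv2.imwrite("pics/s5.png",c["img"][140:340,220:460,::-1].repeat(3,0).repeat(3,1)[:600])
# white dot in picture -> world at its height (TCP z + 90-61 mm)
z=bot.observe()["tool_pos"][2]+.029
b=finder.boxes_of(c,"jar_blue"); print([(np.round(k["box"],1).tolist(),round(float(k["score"]),2)) for k in b[:2]])
# expected outline of jar if axis exactly at TCP
p=np.array(bot.observe()["tool_pos"]); a=np.linspace(0,2*np.pi,40)
pts=np.vstack([np.c_[p[0]+.028*np.cos(a),p[1]+.028*np.sin(a),0*a+p[2]+h] for h in(.029,-.061)]); q=proj(c,pts); print("expect x",q[:,0].min(),q[:,0].max(),"y",q[:,1].min(),q[:,1].max())
E
```

```text
clock: 29.45
tool_pos: [0.6034, 0.0634, 0.2089]
eef_rot: [[-0.001, 0.035, -0.999], [-0.001, -0.999, -0.035], [-1.0, 0.001, 0.001]]
ft_force: [0.2, -0.2, -2.9]
finger_gap: 0.0549
row [-0.0038, 0.0013, -0.001, 0.1239, -0.0012, -0.0006] | t 29.45 q1 -0.24 q7 -1.57 F [0.16, -0.21, -2.95] gap 0.0549 p [0.6034, 0.0634, 0.2089] yaw -1.536
[([359.1, 177.1, 36.0, 57.6], 0.89), ([341.1, 286.4, 150.9, 115.5], 0.32)]
expect x 338.90603310653376 376.1456893999387 y 141.95449145215713 207.41344197768433
```

View pics/s5.png

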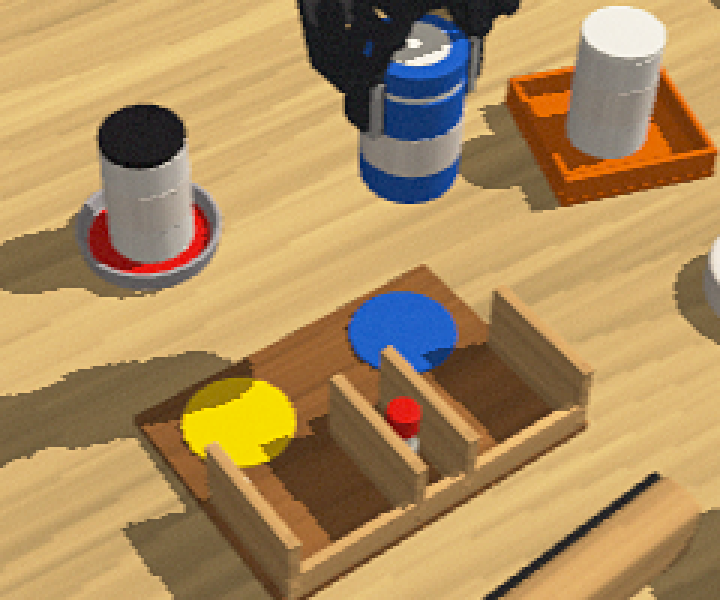

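The blue jar hangs upright above its disc, and its outline at crop x 361–467 matches the outline expected at the TCP to within 1 px. Both tins stand flat in the dish and the orange tray. I'll lower it, and check the disc centres in this camera too.

```bash
python3 -m pendant '[[[-0.004,0.001,-0.001,0.03,-0.0012,-0.0006,0.04],[-0.004,0.001,-0.001,0.065,-0.0012,-0.0006,0.04],[-0.004,0.001,-0.001,0.095,-0.0012,-0.0006,0.04],[-0.004,0.001,-0.001,0.115,-0.0012,-0.0006,0.04],[-0.004,0.001,-0.001,0.124,-0.0012,-0.0006,0.04],[-0.004,0.001,-0.001,0.124,-0.0012,-0.0006,0.04],[-0.004,0.001,-0.001,0.124,-0.0012,-0.0006,0.04]]]'
python3 - <<'E'
from h import *
c=capture("scene"); c["img"]=np.zeros((480,640,3),np.uint8); c["img"][140:340,220:460]=cv2.imread("pics/s5.png")[::3,::3,::-1]
for nm,lo,hi,b in [("bl",(105,120,60),(125,255,255),(354,250,42,34)),("ye",(22,150,80),(34,255,255),(300,281,46,36))]:
    m=mask(c,lo,hi,b).astype(np.uint8); ct=max(cv2.findContours(m,0,1)[0],key=cv2.contourArea)[:,0]
    w=(ray(c,ct,.011)*1000).astype(np.float32); h=cv2.convexHull(w)[:,0]; print(nm,m.sum(),cv2.minEnclosingCircle(w), cv2.fitEllipse(h))
go(.6038,.0645,.072,np.radians(92.2))
E
```

```text
clock: 30.13
tool_pos: [0.6044, 0.0633, 0.0862]
eef_rot: [[0.001, 0.037, -0.999], [0.0, -0.999, -0.037], [-1.0, -0.0, -0.001]]
ft_force: [-0.2, -0.6, -2.2]
finger_gap: 0.0547
bl 699 ((606.1205444335938, 63.84149932861328), 33.946861267089844) ((605.9400024414062, 63.704959869384766), (66.10713958740234, 67.09272766113281), 46.02489471435547)
ye 850 ((610.56201171875, -58.39645004272461), 33.945640563964844) ((610.5463256835938, -58.25802993774414), (66.4045181274414, 67.44344329833984), 143.94876098632812)
row [-0.0015, -0.0022, 0.0002, 0.0148, -0.001, 0.0009] | t 30.18 q1 -0.22 q7 -1.54 F [0.63, -0.24, -2.23] gap 0.0547 p [0.6047, 0.0635, 0.0868] yaw -1.534
```

```bash
python3 -m pendant '[[[0,-0.002,0,0.005,-0.0006,-0.0003,0.04],[0,-0.002,0,0.01,-0.0006,-0.0003,0.04],[0,-0.002,0,0.013,-0.0006,-0.0003,0.04],[0,-0.002,0,0.015,-0.0006,-0.0003,0.04],[0,-0.002,0,0.016,-0.0006,-0.0003,0.04],[0,-0.002,0,0.016,-0.0006,-0.0003,0.04],[0,-0.002,0,0.0155,-0.0006,-0.0003,0.07],[0,-0.002,0,0.015,-0.0006,-0.0003,0.085],[0,-0.002,0,0.015,-0.0006,-0.0003,0.085],[0,-0.002,0,0.015,-0.0006,-0.0003,0.085],[0,-0.002,0,0,-0.0006,-0.0003,0.085],[0,-0.002,0,-0.035,-0.0006,-0.0003,0.085],[0,-0.002,0,-0.075,-0.0006,-0.0003,0.085],[0,-0.002,0,-0.115,-0.0006,-0.0003,0.085],[0,-0.002,0,-0.15,-0.0006,-0.0003,0.085],[0,-0.002,0,-0.15,-0.0006,-0.0003,0.085]]]'
python3 - <<'E'
from h import *
go(.512,-.378,.235,np.radians(92.2))
E
```

```text
clock: 31.52
tool_pos: [0.6066, 0.0641, 0.2432]
eef_rot: [[0.009, 0.037, -0.999], [0.001, -0.999, -0.037], [-1.0, -0.001, -0.009]]
ft_force: [0.4, -0.0, 0.7]
finger_gap: 0.0852
row [-0.0017, -0.0089, 0.0008, 0.0069, 0.4383, 0.1108] | t 31.52 q1 -0.24 q7 -1.57 F [0.43, -0.04, 0.71] gap 0.0852 p [0.6066, 0.0641, 0.2432] yaw -1.534
```

```bash
python3 -m pendant '[[[0,-0.009,0,0.003,0.02,0.005,0.085],[0,-0.009,0,0.007,0.06,0.015,0.085],[0,-0.009,0,0.007,0.1,0.025,0.085],[0,-0.009,0,0.007,0.14,0.035,0.085],[0,-0.009,0,0.007,0.18,0.045,0.085],[0,-0.009,0,0.007,0.22,0.056,0.085],[0,-0.009,0,0.007,0.26,0.066,0.085],[0,-0.009,0,0.007,0.3,0.076,0.085],[0,-0.009,0,0.007,0.34,0.086,0.085],[0,-0.009,0,0.007,0.38,0.096,0.085],[0,-0.009,0,0.007,0.415,0.105,0.085],[0,-0.009,0,0.007,0.435,0.11,0.085],[0,-0.009,0,0.007,0.438,0.1108,0.085],[0,-0.009,0,0.007,0.438,0.1108,0.085],[0,-0.009,0,0.007,0.438,0.1108,0.085]]]'
python3 - <<'E'
from h import *
go(.512,-.378,.067,np.radians(92.2))
c=capture("top")
for nm,lo,hi,b,z in [("b",(0,0,190),(180,60,255),(293,212,40,40),.101)]:
    m=mask(c,lo,hi,b).astype(np.uint8); ct=max(cv2.findContours(m,0,1)[0],key=cv2.contourArea)[:,0]; w=(ray(c,ct,z)*1000).astype(np.float32); print(nm,m.sum(),cv2.minEnclosingCircle(w),"was 603.9 67.0 at start")
E
```

```text
clock: 32.77
tool_pos: [0.5123, -0.3769, 0.2346]
eef_rot: [[-0.0, 0.037, -0.999], [0.002, -0.999, -0.037], [-1.0, -0.002, 0.0]]
ft_force: [-1.0, 0.3, -0.3]
finger_gap: 0.0848
row [-0.0011, 0.0, 0.0016, 0.1676, 0.0013, 0.0004] | t 32.77 q1 0.54 q7 -0.88 F [-1.04, 0.28, -0.32] gap 0.0848 p [0.5123, -0.3769, 0.2346] yaw -1.534
b 391 ((604.7017822265625, 64.849365234375), 18.232175827026367) was 603.9 67.0 at start
```

```bash
python3 -m pendant '[[[0,0,0,0.03,0.001,0,0.085],[0,0,0,0.065,0.001,0,0.085],[0,0,0,0.1,0.001,0,0.085],[0,0,0,0.13,0.001,0,0.085],[0,0,0,0.153,0.001,0,0.085],[0,0,0,0.165,0.001,0,0.085],[0,0,0,0.168,0.001,0,0.085],[0,0,0,0.168,0.001,0,0.05],[0,0,0,0.168,0.001,0,0.04],[0,0,0,0.168,0.001,0,0.04],[0,0,0,0.168,0.001,0,0.04],[0,0,0,0.168,0.001,0,0.04],[0,0,0,0.16,0.001,0,0.04],[0,0,0,0.135,0.001,0,0.04],[0,0,0,0.1,0.001,0,0.04],[0,0,0,0.065,0.001,0,0.04],[0,0,0,0.035,0.001,0,0.04],[0,0,0,0.025,0.001,0,0.04],[0,0,0,0.025,0.001,0,0.04]]]' 60
python3 - <<'E'
from h import *
go(.6095,-.0578,.21,np.radians(92.2))
E
```

```text
clock: 34.4
tool_pos: [0.5133, -0.3779, 0.2129]
eef_rot: [[0.004, 0.038, -0.999], [-0.001, -0.999, -0.038], [-1.0, 0.001, -0.004]]
ft_force: [-0.6, 0.3, -4.5]
finger_gap: 0.0549
row [-0.0003, -0.0038, -0.0011, 0.0029, -0.3162, -0.1083] | t 34.40 q1 0.54 q7 -0.88 F [-0.58, 0.3, -4.53] gap 0.0549 p [0.5133, -0.3779, 0.2129] yaw -1.533
```

```bash
python3 -m pendant '[[[0,-0.004,-0.001,0.003,-0.02,-0.007,0.04],[0,-0.004,-0.001,0.003,-0.055,-0.019,0.04],[0,-0.004,-0.001,0.003,-0.093,-0.032,0.04],[0,-0.004,-0.001,0.003,-0.131,-0.045,0.04],[0,-0.004,-0.001,0.003,-0.169,-0.058,0.04],[0,-0.004,-0.001,0.003,-0.207,-0.071,0.04],[0,-0.004,-0.001,0.003,-0.245,-0.084,0.04],[0,-0.004,-0.001,0.003,-0.28,-0.096,0.04],[0,-0.004,-0.001,0.003,-0.305,-0.104,0.04],[0,-0.004,-0.001,0.003,-0.316,-0.108,0.04],[0,-0.004,-0.001,0.003,-0.316,-0.1083,0.04],[0,-0.004,-0.001,0.02,-0.316,-0.1083,0.04],[0,-0.004,-0.001,0.055,-0.316,-0.1083,0.04],[0,-0.004,-0.001,0.09,-0.316,-0.1083,0.04],[0,-0.004,-0.001,0.115,-0.316,-0.1083,0.04],[0,-0.004,-0.001,0.126,-0.316,-0.1083,0.04],[0,-0.004,-0.001,0.126,-0.316,-0.1083,0.04],[0,-0.004,-0.001,0.126,-0.316,-0.1083,0.04]]]'
python3 - <<'E'
from h import *
go(.6095,-.0578,.0715,np.radians(92.2))
c=capture("scene"); cv2.imwrite("pics/s6.png",c["img"][140:340,220:460,::-1].repeat(3,0).repeat(3,1)[:600])
p=np.array(bot.observe()["tool_pos"]); a=np.linspace(0,2*np.pi,40)
pts=np.vstack([np.c_[p[0]+.028*np.cos(a),p[1]+.028*np.sin(a),0*a+p[2]+h] for h in(.029,-.061)]); q=(proj(c,pts)-[220,140])*3; print("expect crop x",q[:,0].min(),q[:,0].max(),"y",q[:,1].min(),q[:,1].max())
E
```

```text
clock: 35.9
tool_pos: [0.61, -0.0589, 0.0873]
eef_rot: [[-0.0, 0.037, -0.999], [-0.001, -0.999, -0.037], [-1.0, 0.001, 0.0]]
ft_force: [0.7, 0.8, -2.0]
finger_gap: 0.0549
row [-0.001, 0.0003, -0.0005, 0.0158, -0.0011, 0.0005] | t 35.90 q1 -0.01 q7 -1.35 F [0.73, 0.79, -2.03] gap 0.0549 p [0.61, -0.0589, 0.0873] yaw -1.533
expect crop x 177.27478257463082 283.06441346909634 y 263.3165170569176 441.9736340561285
```

View pics/s6.png

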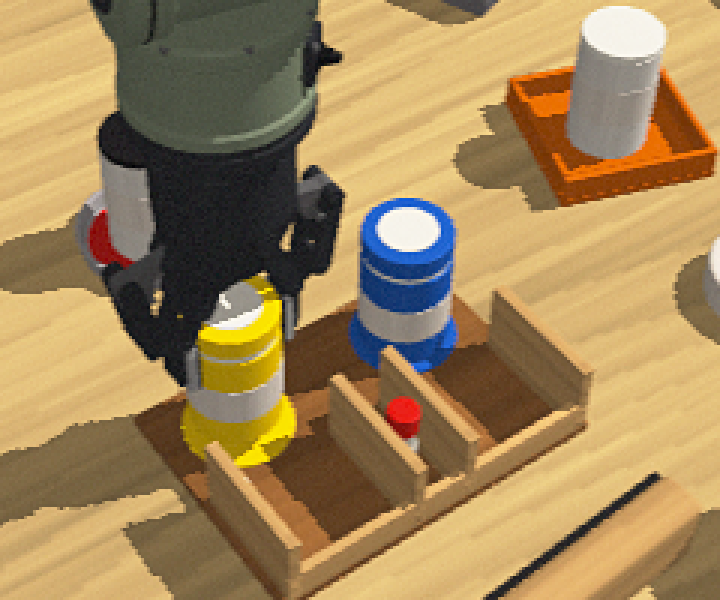

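The yellow jar is just above its disc and upright. The blue jar stands on its disc with an even blue rim showing all round. I'll place yellow, then measure.

```bash
python3 -m pendant '[[[0,0,0,0.005,-0.0011,0.0003,0.04],[0,0,0,0.01,-0.0011,0.0003,0.04],[0,0,0,0.0135,-0.0011,0.0003,0.04],[0,0,0,0.0155,-0.0011,0.0003,0.04],[0,0,0,0.0168,-0.0011,0.0003,0.04],[0,0,0,0.0168,-0.0011,0.0003,0.04],[0,0,0,0.0163,-0.0011,0.0003,0.07],[0,0,0,0.016,-0.0011,0.0003,0.085],[0,0,0,0.016,-0.0011,0.0003,0.085],[0,0,0,0.016,-0.0011,0.0003,0.085],[0,0,0,0,-0.0011,0.0003,0.085],[0,0,0,-0.035,-0.0011,0.0003,0.085],[0,0,0,-0.075,-0.0011,0.0003,0.085],[0,0,0,-0.115,-0.0011,0.0003,0.085],[0,0,0,-0.15,-0.0011,0.0003,0.085],[0,0,0,-0.15,-0.0011,0.0003,0.085]]]'
python3 -m pendant '[[[0,0,0,0,0.03,0.005,0.085],[0,0,0,0,0.07,0.015,0.085],[0,0,0,0,0.11,0.03,0.085],[0,0,0,0,0.15,0.045,0.085],[0,0,0,0,0.19,0.06,0.085],[0,0,0,0,0.23,0.075,0.085],[0,0,0,0,0.27,0.09,0.085],[0,0,0,0,0.3,0.1,0.085],[0,0,0,0,0.31,0.1,0.085],[0,0,0,0,0.31,0.1,0.085],[0,0,0,0,0.31,0.1,0.085],[0,0,0,0,0.31,0.1,0.085]]]'
python3 - <<'E'
from h import *
t=capture("top"); s=capture("scene")
I=np.hstack([cv2.resize(t["img"][140:340,130:400,::-1],(400,300)),cv2.resize(s["img"][150:350,220:480,::-1],(400,300))]); cv2.imwrite("pics/f.png",I)
for n,c,bs in(("top",t,[("y",(369,209,40,40),.101),("b",(293,212,40,40),.101),("tw",(155,258,44,40),.096)]),("scene",s,[("y",(296,245,40,30),.101),("b",(356,216,30,24),.101),("tw",(427,152,36,26),.096)])):
  for nm,b,z in bs:
    m=mask(c,(0,0,185),(180,70,255),b); ys,xs=np.nonzero(m); print(n,nm,m.sum(),(ray(c,[(xs.mean(),ys.mean())],z)*1000).round(1))
for n,c,b in(("top",t,(345,311,44,44)),("scene",s,(267,185,36,28))):
    m=mask(c,(0,0,0),(180,255,70),b); ys,xs=np.nonzero(m); print(n,"tk",m.sum(),(ray(c,[(xs.mean(),ys.mean())],.095)*1000).round(1))
for n,c in(("top",t),("scene",s)):
  for nm,lo,hi,b in [("bl",(105,120,40),(125,255,255),(297,218,60,60)),("ye",(22,120,60),(34,255,255),(367,215,60,60))] if n=="top" else []: pass
E
```

```text
clock: 37.28
tool_pos: [0.6118, -0.058, 0.2447]
eef_rot: [[0.01, 0.037, -0.999], [-0.001, -0.999, -0.037], [-1.0, 0.002, -0.01]]
ft_force: [0.6, -0.3, 0.4]
finger_gap: 0.0848
clock: 38.28
tool_pos: [0.524, -0.3704, 0.244]
eef_rot: [[0.01, 0.039, -0.999], [-0.001, -0.999, -0.039], [-1.0, 0.001, -0.01]]
ft_force: [-0.4, 0.0, 0.5]
finger_gap: 0.085
top y 369 [[609.9 -57.7]]
top b 418 [[604.7  64.7]]
top tw 879 [[527.3 294.6]]
scene y 276 [[610.5 -58. ]]
scene b 248 [[605.4  64.1]]
scene tw 391 [[530.3 292.7]]
top tk 794 [[438.8 -22.4]]
scene tk 481 [[443.9 -24.2]]
```

View pics/f.png

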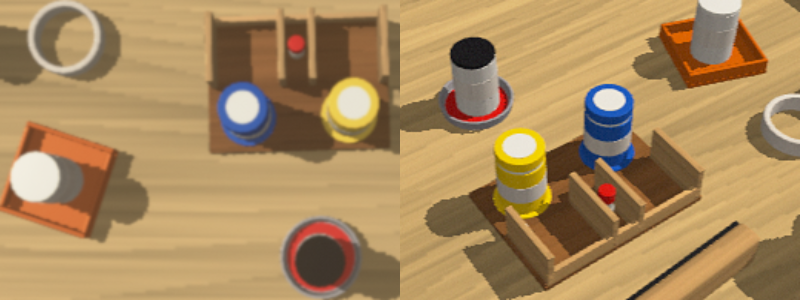

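Each jar lies within about 1 mm of its disc in both cameras, and everything stands upright with the arm clear at (0.52,-0.37,0.24).

```bash
python3 -c "
from rig import job
print(job.job_done())"
```

```text
the job is handed in; nothing more can be done
None
```

The job is done and handed in at about 38 s on the robot's clock; no verdict was reported.

- **What I did:** I parked both jars on the green tray and weighed the tins by lifting them. The black one pulled about 6.3 N, so it was full and went in the press dish. The white one pulled about 1–2 N, so it was empty and went in the orange tray. Only then did I put each jar back on the disc of its own colour.
- **Last checks:** Averaged over the two cameras, both jars lie within about 1 mm of the disc centres. In the last picture the jars and tins stand upright and released, the vial is where it was, and the gripper is open and clear.
- **Disagreements:** The two cameras differ by up to about 5 mm on the black tin, 3–4 mm on the white tin and 2 mm on the discs. For the tins this is well within the free space in the dish and the tray. I used the mean of the two for the disc centres.

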